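# Fit the mirror plate into the centrepiece stand

## Task

The thin mirror plate lies in the rimmed top of the little wooden chest, too flat and too closely boxed in to be picked up there: press on it lightly from above and slide it out over the chest's open edge until about 4 cm of it overhangs. Then take it by the two sides of the overhanging end, lift it off and lay it gently down in the recess of the wooden centrepiece stand, flat and fully home. The glass cracks if it is pressed on the chest with more than 15 N or set down on the stand with more than 20 N; it must not fall or tip over, and the wire spool, the bead jar and the glue bottle beside the work stay where they are.

Things in the scene. Friction and masses are not known exactly. Their poses are not given: they have to be found in the camera images.
- mirror_center (a point): centre (half-way through the thickness) of the loose mirror plate: silvery glass, 110 mm long (x), 60 mm wide (y), 3 mm thick (z, up), about 50 g. It starts lying on the chest's deck, its length along the chest's x, 2 to 8 mm from the far rim. It slides easily on the deck; dry fingertips grip it better than the deck does
- chest: fixed, rigid wooden chest, 140 x 88 mm; origin on the table. Waxed deck 60 mm up, 130 mm long (x -65 to +65 mm), 68 mm wide between two side rims, each 10 mm wide and 8 mm high over the deck. A like rim closes the far end (x +65 to +75). The end at x = -65 is open and drops straight to the table; it faces the robot, give or take 20 degrees. The chest stands left or right
- chest_edge (a point): middle of the chest's open edge, at deck height; axes as the chest: +x points from the edge inwards over the deck, z up. Press with closed fingers slowly and by force: on this hard deck the force rises by tens of N per mm, so measured heights are not exact enough
- stand: fixed wooden centrepiece stand, origin on the table, on a 150 x 96 x 15 mm foot. Recess 115 (x) by 65 (y) mm, floor 50 mm up, rim 5 mm high, 8 mm thick. The half at +x has rims at the far end and both sides (from x = +2 mm). The half at -x is cut away at the sides for fingers: only 44 mm wide with a 44 mm end rim, and 35 mm free depth beside it. -x faces the robot, give or take 20 degrees
- stand_seat (a point): centre of the recess floor of the stand, 50 mm above the table; axes as the stand, z up. The seated mirror's centre lies 1.5 mm above this point, its length along the stand's x
- spool: bystander: copper-coloured wire spool standing up, 40 mm diameter, 46 mm high; origin at its underside
- bead_jar: bystander: small clear jar with a steel cap, 40 mm diameter, 45 mm high; origin at its underside
- glue: bystander: white glue bottle with a cap, 34 mm diameter, 95 mm high; origin at its underside
There are look-alikes about, which are no part of the job. Leave any turquoise look-alike of the chest alone. What is shaped like the stand but pink is not meant.

How it is judged:
By the outcome, as a careful person would: the job done as asked, in the order asked, and still so for the second after the job is handed in, with the robot touching nothing.
It also fails if it takes over 64 s, if anything falls off the work surface, if the arm or the gripper's body presses on something with over 40 N, if the wrist force passes 120 N, or if a joint passes its speed limit or range.

## Robot

A 6-joint arm with a two-finger parallel gripper is mounted at the origin on the work surface. World frame = base frame: x ahead of the robot, y to its left, z up, the work surface at z = 0. Lengths are in m, angles in rad, forces in N, time in s.
With the tool pointing down it reaches from about 0.375 to 0.975 m from the base axis. Payload 3.8 kg.
Tool frame: the origin (TCP) lies at the very end of the fingers, on their centre line; the grasp point (between the pads) lies 19 mm behind it (bot.tcp_to_grasp is the z of the grasp point in the tool frame, in m); z points along the fingers, y is the direction in which the jaws open and shut (so a half turn about z gives the same grasp; the last joint's range is limited). The gripper opens to 85 mm and grips with 20 to 120 N. Pads are 22 mm wide; open, the fingers measure 114 mm over their backs; the gripper's body (76 mm by 85 mm) begins 54 mm behind the grasp point. The pads swing forward as they close: fully open they stand 13 mm farther back than shut.
Start: joints at [1.093, 0.264, 1.604, -0, 1.274, -0.037], TCP at [0.288, 0.61, 0.231] pointing down, gripper open.
Joint ranges: [-2.63, 2.63], [-0.94, 2.18], [0.31, 2.57], [-1.31, 4.45], [0, 2.66], [-2.55, 2.55]. Speed limits (rad/s): [2.57, 2.57, 3.14, 3.14, 3.14, 3.14].

## Interface

Orientations are given as a rotation vector (axis times angle).
In Python, from workcell import status, vision, job, bot gives the robot as it stands.
- The arm moves only by the tool apply_moves, never from a script. Its argument "deltas" is a list of rows, each a list of 7 numbers: the shift along the tool's x, y, z in m, then the turn, a rotation vector about the tool's x, y, z in rad, then the closure, from 0 (fully open) to 1 (shut). In form: [[x, y, z, rx, ry, rz, jaw], ...]. A call has 1 to 8 rows; each row is the pose to reach, as a shift and turn from the pose commanded when the call began, along the tool's axes at that moment; what a row does not reach only later rows make up. A row lasts 1/12 s, in which the tool goes at most 41.7 mm and 7.16 degrees, less where a joint would pass 70% of its speed; a pose out of reach is approached as far as the arm can. A call with a gripper value outside its range is refused whole. The fingers move at their own pace and stop on an object; "squeeze" is the grip in N (left out, the last holds). Time passes only in rows, so rows that repeat a pose let the fingers close. It gives the time, the measured TCP pose, the force and the opening at its end, in the units of the state.
- status.read_state(): the state, without advancing time (a new reading comes with each control period).
- vision.read_camera(name): name is "side" or "top" or "wrist"; returns the picture (420x560x3 uint8, red, green, blue); there is no depth.
- vision.get_calibration(name): a dict with "fov_y" (degrees; the focal length in pixels is half the picture's height over the tangent of half this angle, whatever the lens; pixels are square), "cx", "cy" (the principal point, pixels), "R" (3x3) and "t" (3): a world point X has camera coordinates R X + t; the wrist camera has in their place "tool_from_camera" (4x4, takes a point from camera to tool coordinates, whose origin is the TCP and whose axes are the flange's). Camera axes: x right, y down, z forward; pixel columns grow to the right and rows downward; lengths in m; the calibration is good to about 2 mm. A picture is of the moment at which its call begins: read the wrist's pose just before it. get_calibration takes no time and is no camera call.
- job.finish_job(): hands the job in, once; it reports no verdict.
The state is a dict: "time": time; "q": joint angles; "joint_vel": joint speeds; "joint_torque": joint torques, N m; "tool_pos": TCP position; "tcp_rot": TCP orientation; "wrist_force": force on the tool from outside, world axes, zero at the start; "torque": the same for the moment, N m; "width": opening from 0.0 (shut) to 1.0 (fully open).
Only numpy, scipy, OpenCV 4.12 (cv2) and the standard library are available. Lean on these libraries where they do the work, as an engineer would, in place of code of your own. Each camera call takes 0.05 s, during which the arm holds its last target. There are 200 camera calls.

## Working session

There is one attempt and no reset: what is moved stays moved. The work goes in short steps, Python scripts to look and compute and a tool call to move; the robot and the scene stay as the last step left them, time stands still between calls to the robot, and variables do not carry over. Pictures are saved under pics/ and viewed, about 8 in all and at most 12, crops included, and the job is handed in when it is done.

Besides the shell and the picture viewer there is one more tool, called as name(argument=value, ...) on one line, values as JSON. apply_moves: Moves the arm, as the interface text tells. Its arguments: {"type":"object","properties":{"deltas":{"type":"array","items":{"type":"array","items":{"type":"number"}}},"squeeze":{"type":"number"}},"required":["deltas"]}

```bash
ls; mkdir -p pics
python3 - <<'E'
from workcell import status, vision, job, bot
import cv2
print(status.read_state())
for n in ("top","side","wrist"):
    im=vision.read_camera(n); cv2.imwrite(f"pics/{n}0.png",im[:,:,::-1]); print(n,vision.get_calibration(n))
E
```

```text
pics
{'time': 0.0, 'q': array([ 1.09310171e+00,  2.64784791e-01,  1.60540231e+00,  1.79095625e-05,
        1.27368609e+00, -3.68546556e-02]), 'joint_vel': array([-6.87636273e-04, -5.72102281e-04, -5.91689888e-05,  7.32935669e-04,
        5.79111567e-04,  3.68548990e-04]), 'joint_torque': array([-3.59966807e-04, -5.15117812e+01, -3.67305386e+01, -4.81179086e-05,
        1.30140755e-02, -1.56828509e-05]), 'tool_pos': array([0.28764965, 0.60982184, 0.22992542]), 'tcp_rot': array([-0.68675328, -3.064998  ,  0.00345685]), 'wrist_force': array([-0.4831543 ,  0.16409984, -0.37740516]), 'torque': array([-0.0500097 ,  0.00791685, -0.03529169]), 'width': 0.997442924831438}
top {'fov_y': 48.309126983137006, 'cx': 285.60074605581804, 'cy': 203.42566659296824, 'R': array([[ 0.0268641 , -0.99946298,  0.01876348],
       [-0.99839197, -0.02776317, -0.04942347],
       [ 0.04991786, -0.01740559, -0.99860165]]), 't': array([-0.05096576,  0.46897291,  1.23698982])}
side {'fov_y': 43.32958975210549, 'cx': 282.8816346046614, 'cy': 206.30865534269807, 'R': array([[-0.66634077, -0.74541134,  0.01875949],
       [-0.40462891,  0.34034621, -0.84878732],
       [ 0.62631097, -0.57317222, -0.52840153]]), 't': array([0.31964981, 0.24516314, 0.77298626])}
wrist {'fov_y': 70.7894057371292, 'cx': 283.6225589450455, 'cy': 206.91685525923697, 'tool_from_camera': array([[ 6.92785236e-04, -9.59270528e-01, -2.82488183e-01,
         7.14073408e-02],
       [ 9.99999335e-01,  9.24965628e-04, -6.88550893e-04,
        -8.82996909e-04],
       [ 9.21798438e-04, -2.82487518e-01,  9.59270531e-01,
        -1.41988060e-01],
       [ 0.00000000e+00,  0.00000000e+00,  0.00000000e+00,
         1.00000000e+00]])}
```

View pics/top0.png

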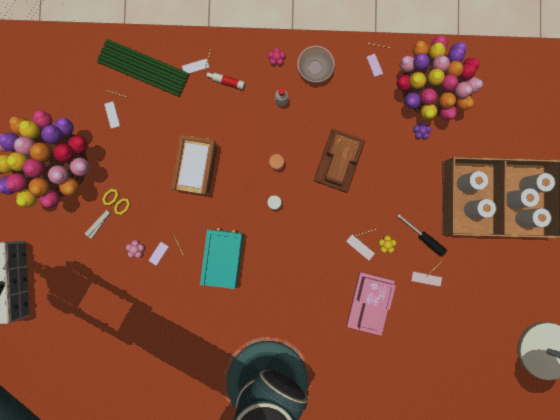

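View pics/side0.png

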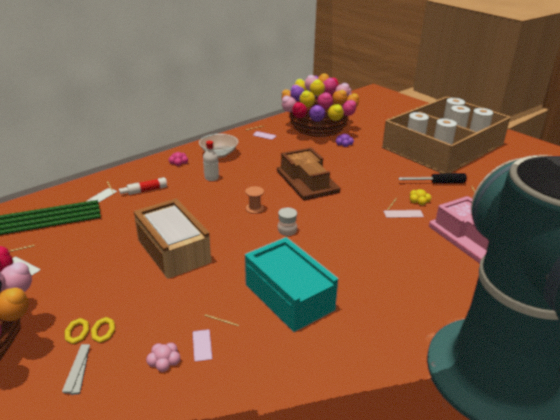

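The top view shows the wooden chest with its mirror at about (194,166), the wooden stand at (340,160), the spool at (277,162), the jar at (274,203) and the glue at (282,97). The turquoise and pink look-alikes are at (222,259) and (371,303). The side view agrees.

```bash
cat > h.py <<'E'
import numpy as np, cv2
from scipy.spatial.transform import Rotation as Ro
from workcell import status, vision, job, bot
def cam(n,s=None):
    c=vision.get_calibration(n); f=210/np.tan(np.radians(c['fov_y']/2))
    if n=='wrist':
        T=np.array(c['tool_from_camera']); W=np.eye(4); W[:3,:3]=Ro.from_rotvec(s['tcp_rot']).as_matrix(); W[:3,3]=s['tool_pos']
        M=W@T; R=M[:3,:3].T; t=-R@M[:3,3]
    else: R,t=np.array(c['R']),np.array(c['t'])
    return f,c['cx'],c['cy'],R,t
def ray(C,uv,z):
    f,cx,cy,R,t=C; o=-R.T@t; out=[]
    for u,v in np.atleast_2d(uv):
        d=R.T@np.array([(u-cx)/f,(v-cy)/f,1]); out.append(o+d*(z-o[2])/d[2])
    return np.array(out)
def proj(C,X):
    f,cx,cy,R,t=C; p=np.atleast_2d(X)@R.T+t
    return np.c_[cx+f*p[:,0]/p[:,2],cy+f*p[:,1]/p[:,2]]
def rect(P):
    "world pts (N,3) -> centre, long/short size, yaw of long axis nearest +x"
    (c,s,a)=cv2.minAreaRect((P[:,:2]*1000).astype(np.float32))
    a=np.radians(a)
    if s[0]<s[1]: s=s[::-1]; a+=np.pi/2
    a=(a+np.pi/2)%np.pi-np.pi/2
    return np.array(c),np.round(s,1),round(np.degrees(a),2)
def snap(n,name):
    s=status.read_state(); im=vision.read_camera(n); cv2.imwrite(f'pics/{name}.png',im[:,:,::-1]); return s,im
def big(m):
    return max(cv2.findContours(m.astype(np.uint8),0,2)[0],key=cv2.contourArea)[:,0]
E
python3 - <<'E'
from h import *
im=cv2.imread('pics/top0.png'); C=cam('top'); hsv=cv2.cvtColor(im,cv2.COLOR_BGR2HSV)
w=np.zeros((420,560),bool); w[125:210,160:230]=1
k=big(w&(hsv[...,1]<70)&(hsv[...,2]>120)); print('mirror',rect(ray(C,k,.0615)))
# chest outline: not table (table red saturated)
print(hsv[166,194],hsv[166,209],hsv[166,225],hsv[140,195],hsv[160,340],hsv[160,325],hsv[185,330],hsv[160,300])
a=cv2.resize(im[120:210,160:230],None,fx=5,fy=5,interpolation=2); b=cv2.resize(im[120:210,305:375],None,fx=5,fy=5,interpolation=2)
cv2.imwrite('pics/crop.png',np.hstack([a,b]))
for n,uv,z in (('spool',(277,162),.046),('jar',(274,203),.045),('glue',(282,92),.095),('stand',(340,160),.05)): print(n,ray(C,uv,z)[0].round(3))
E
```

```text
mirror (array([559.32189941, 202.40623474]), array([111.6,  61.9]), np.float64(-8.03))
[105  10 198] [ 12 154 124] [  8 185 146] [ 12 150 131] [ 12 154 137] [ 10 152  99] [ 10 149  96] [  8 185 146]
spool [ 0.576 -0.012  0.046]
jar [ 0.469 -0.007  0.045]
glue [ 0.747 -0.02   0.095]
stand [ 0.585 -0.176  0.05 ]
```

View pics/crop.png

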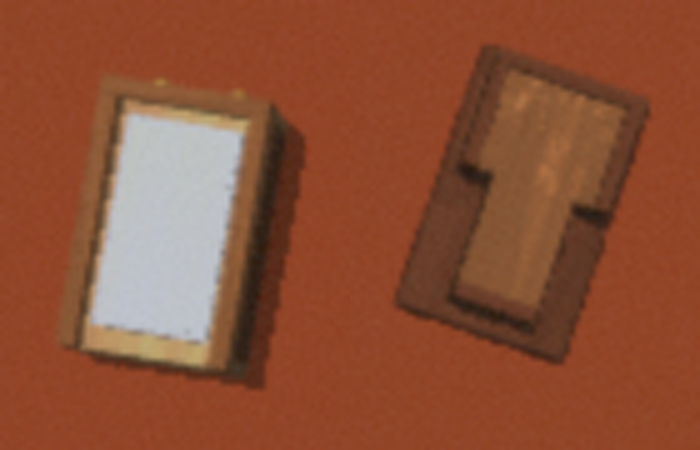

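Mirror centre is roughly (0.559, 0.202) with yaw -8°. The stand's yaw is about -19°. I'll move above the mirror with the jaws closing.

```bash
cat >> h.py <<'E'
def plan(xyz,yaw_deg,s=None):
    "tool shift+turn to TCP xyz with tool z down, tool x pointing at yaw_deg+180"
    s=s or status.read_state(); R0=Ro.from_rotvec(s['tcp_rot']); a=np.radians(yaw_deg+180)
    x=np.array([np.cos(a),np.sin(a),0]); z=np.array([0,0,-1.]); R1=Ro.from_matrix(np.c_[x,np.cross(z,x),z])
    print('delta',R0.inv().apply(np.array(xyz)-s['tool_pos']).round(4),(R0.inv()*R1).as_rotvec().round(4))
def st():
    s=status.read_state(); print(round(s['time'],2),s['tool_pos'].round(4),s['wrist_force'].round(2),round(s['width'],3)); return s
E
python3 -c "
from h import *
plan((.60,.197,.17),-8.0)"
```

```text
delta [-0.4586 -0.2402  0.0606] [-1.800e-03 -3.000e-04 -3.011e-01]
```

apply_moves(deltas=[[-0.4586, -0.2402, 0.0606, -0.0018, -0.0003, -0.3011, 1], [-0.4586, -0.2402, 0.0606, -0.0018, -0.0003, -0.3011, 1], [-0.4586, -0.2402, 0.0606, -0.0018, -0.0003, -0.3011, 1], [-0.4586, -0.2402, 0.0606, -0.0018, -0.0003, -0.3011, 1], [-0.4586, -0.2402, 0.0606, -0.0018, -0.0003, -0.3011, 1], [-0.4586, -0.2402, 0.0606, -0.0018, -0.0003, -0.3011, 1], [-0.4586, -0.2402, 0.0606, -0.0018, -0.0003, -0.3011, 1], [-0.4586, -0.2402, 0.0606, -0.0018, -0.0003, -0.3011, 1]])

```text
time: 0.82
tool_pos: [0.4881, 0.3449, 0.1922]
tcp_rot: [0.219, 3.133, 0.002]
wrist_force: [0.5, -0.0, -0.3]
width: 0.001
```

```bash
python3 -c "
from h import *
st();plan((.60,.197,.17),-8.0)"
```

```text
0.82 [0.4881 0.3449 0.1922] [ 0.51 -0.04 -0.27] 0.001
delta [-0.1313 -0.1309  0.022 ] [0.0016 0.0004 0.0002]
```

apply_moves(deltas=[[-0.131, -0.131, 0.022, 0, 0, 0, 1], [-0.131, -0.131, 0.022, 0, 0, 0, 1], [-0.131, -0.131, 0.022, 0, 0, 0, 1], [-0.131, -0.131, 0.022, 0, 0, 0, 1], [-0.131, -0.131, 0.022, 0, 0, 0, 1], [-0.131, -0.131, 0.022, 0, 0, 0, 1], [-0.131, -0.131, 0.022, 0, 0, 0, 1], [-0.131, -0.131, 0.022, 0, 0, 0, 1]])

```text
time: 1.48
tool_pos: [0.5984, 0.1992, 0.1701]
tcp_rot: [-0.22, -3.133, -0.003]
wrist_force: [-0.4, -0.0, -0.4]
width: 0.002
```

Run:
```python
from h import *
st(); s,im=snap('wrist','w1')
C=cam('wrist',s)
hsv=cv2.cvtColor(im,cv2.COLOR_RGB2HSV)
print('proj mirror',proj(C,[.5593,.2024,.0615]))
m=(hsv[...,1]<70)&(hsv[...,2]>110); cv2.imwrite('pics/m1.png',m*255)
k=big(m); print(rect(ray(C,k,.063)))
```

```text
1.48 [0.5984 0.1992 0.1701] [-0.37 -0.01 -0.41] 0.002
proj mirror [[282.09603141 160.19930871]]
(array([560.15039062, 203.53987122]), array([111.8,  61.5]), np.float64(-8.0))[ WARN:0@1.223] global loadsave.cpp:1063 imwrite_ Unsupported depth image for selected encoder is fallbacked to CV_8U.
```

View pics/w1.png

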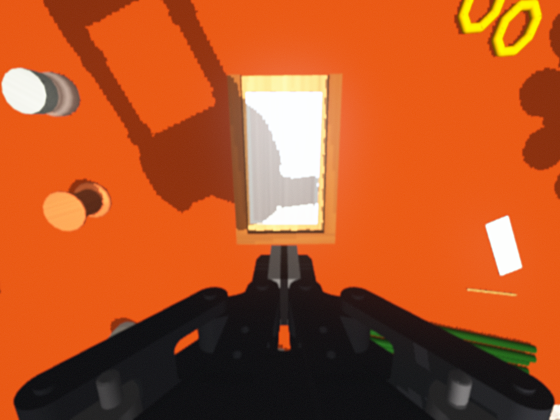

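The wrist view shows the open deck edge at row 75 (cols ~232–341 over the rims), the far rim's outer edge at row ~243 and the mirror spanning rows 92–231, cols 245–327. The closed fingertips are at (283,250).

Run:
```python
from h import *
im=cv2.imread('pics/w1.png'); s=status.read_state(); C=cam('wrist',s)
hsv=cv2.cvtColor(im,cv2.COLOR_BGR2HSV)
print(hsv[85,235],hsv[85,286],hsv[85,335],hsv[85,350],hsv[200,330],hsv[239,300])
h=hsv[...,0].astype(int)
m=(h>10)&(h<25)&(hsv[...,2]>60); m[:, :215]=0; m[:,360:]=0; m[255:]=0
k=big(cv2.morphologyEx(m.astype(np.uint8),cv2.MORPH_OPEN,np.ones((3,3))))
print(k.min(0),k.max(0)); print('chest',rect(ray(C,k,.068)))
e=ray(C,[[243,75],[326,75]],.06); print('edge',e.round(4)); 
print('rim inner far', ray(C,[[286,234],[286,243]],.068).round(4))
```

```text
[ 11 170 135] [ 28  75 253] [ 13 176 227] [  9 212 236] [ 14 174 234] [ 14 176 233]
[228  73] [342 244]
chest (array([563.30310059, 204.72090149]), array([140.6,  88.4]), np.float64(-7.42))
edge [[0.4891 0.1817 0.06  ]
 [0.4981 0.2464 0.06  ]]
rim inner far [[0.6233 0.1974 0.068 ]
 [0.6319 0.1962 0.068 ]]
```

```bash
python3 -c "
from h import *
st();plan((.578,.2015,.072),-7.5)"
```

```text
1.53 [0.5982 0.1997 0.1703] [ 0.42  0.08 -0.13] 0.001
delta [ 0.0203 -0.0012  0.0983] [ 0.002  -0.0001 -0.008 ]
```

apply_moves(deltas=[[0.0203, -0.0012, 0.04, 0, 0, -0.008, 1], [0.0203, -0.0012, 0.075, 0, 0, -0.008, 1], [0.0203, -0.0012, 0.095, 0, 0, -0.008, 1], [0.0203, -0.0012, 0.098, 0, 0, -0.008, 1], [0.0203, -0.0012, 0.098, 0, 0, -0.008, 1], [0.0203, -0.0012, 0.098, 0, 0, -0.008, 1]])

```text
time: 2.03
tool_pos: [0.5795, 0.2018, 0.0739]
tcp_rot: [0.204, 3.132, 0.004]
wrist_force: [0.2, 0.5, 1.0]
width: 0.004
```

apply_moves(deltas=[[0, 0, 0.002, 0, 0, 0, 1], [0, 0, 0.004, 0, 0, 0, 1], [0, 0, 0.005, 0, 0, 0, 1], [0, 0, 0.006, 0, 0, 0, 1], [0, 0, 0.006, 0, 0, 0, 1]])

```text
time: 2.45
tool_pos: [0.579, 0.2006, 0.0667]
tcp_rot: [0.207, 3.134, 0.003]
wrist_force: [0.1, 0.2, 0.3]
width: 0.001
```

apply_moves(deltas=[[0, 0, 0.0005, 0, 0, 0, 1], [0, 0, 0.001, 0, 0, 0, 1], [0, 0, 0.0015, 0, 0, 0, 1], [0, 0, 0.0015, 0, 0, 0, 1]])

```text
time: 2.78
tool_pos: [0.5787, 0.2005, 0.0647]
tcp_rot: [0.207, 3.134, 0.002]
wrist_force: [-1.0, 1.2, -0.0]
width: 0.006
```

apply_moves(deltas=[[0, 0, 0.0003, 0, 0, 0, 1], [0, 0, 0.0005, 0, 0, 0, 1], [0, 0, 0.0005, 0, 0, 0, 1]])

```text
time: 3.03
tool_pos: [0.5788, 0.2006, 0.0643]
tcp_rot: [0.207, 3.134, 0.003]
wrist_force: [-0.0, 0.1, -0.4]
width: -0.002
```

apply_moves(deltas=[[0, 0, 0.0003, 0, 0, 0, 1], [0, 0, 0.0005, 0, 0, 0, 1], [0, 0, 0.0005, 0, 0, 0, 1]])

```text
time: 3.28
tool_pos: [0.5787, 0.2006, 0.0638]
tcp_rot: [0.207, 3.134, 0.003]
wrist_force: [-0.7, -1.0, -0.5]
width: 0.0
```

apply_moves(deltas=[[0, 0, 0.0002, 0, 0, 0, 1], [0, 0, 0.0003, 0, 0, 0, 1], [0, 0, 0.0003, 0, 0, 0, 1]])

```text
time: 3.53
tool_pos: [0.5788, 0.2006, 0.0636]
tcp_rot: [0.207, 3.134, 0.003]
wrist_force: [0.9, -0.5, 0.1]
width: -0.002
```

apply_moves(deltas=[[0, 0, 0.0001, 0, 0, 0, 1], [0, 0, 0.0002, 0, 0, 0, 1], [0, 0, 0.0002, 0, 0, 0, 1]])

```text
time: 3.78
tool_pos: [0.5788, 0.2006, 0.0634]
tcp_rot: [0.207, 3.134, 0.003]
wrist_force: [-0.5, -0.2, -0.6]
width: -0.004
```

apply_moves(deltas=[[0, 0, 0.0001, 0, 0, 0, 1], [0, 0, 0.0002, 0, 0, 0, 1], [0, 0, 0.0002, 0, 0, 0, 1]])

```text
time: 4.03
tool_pos: [0.5788, 0.2006, 0.0632]
tcp_rot: [0.207, 3.134, 0.003]
wrist_force: [0.1, 0.0, 0.7]
width: -0.001
```

apply_moves(deltas=[[0, 0, 0.0001, 0, 0, 0, 1], [0, 0, 0.0002, 0, 0, 0, 1], [0, 0, 0.0002, 0, 0, 0, 1]])

```text
time: 4.28
tool_pos: [0.5788, 0.2006, 0.0631]
tcp_rot: [0.207, 3.134, 0.003]
wrist_force: [-0.1, -0.8, 1.2]
width: -0.0
```

apply_moves(deltas=[[0, 0, 0.0001, 0, 0, 0, 1], [0, 0, 0.00015, 0, 0, 0, 1], [0, 0, 0.00015, 0, 0, 0, 1]])

```text
time: 4.53
tool_pos: [0.5788, 0.2006, 0.0631]
tcp_rot: [0.207, 3.134, 0.003]
wrist_force: [-1.6, -0.6, 2.6]
width: -0.003
```

apply_moves(deltas=[[0, 0, 0.0001, 0, 0, 0, 1], [0, 0, 0.0001, 0, 0, 0, 1]])

```text
time: 4.7
tool_pos: [0.5789, 0.2006, 0.0631]
tcp_rot: [0.207, 3.134, 0.003]
wrist_force: [-1.0, -0.9, 3.9]
width: -0.002
```

apply_moves(deltas=[[0, 0, 0.0001, 0, 0, 0, 1], [0, 0, 0.0001, 0, 0, 0, 1]])

```text
time: 4.87
tool_pos: [0.579, 0.2007, 0.0631]
tcp_rot: [0.207, 3.134, 0.003]
wrist_force: [-1.6, -1.2, 5.9]
width: 0.003
```

apply_moves(deltas=[[0.0005, 0, 0, 0, 0, 0, 1], [0.0015, 0, 0, 0, 0, 0, 1], [0.003, 0, 0, 0, 0, 0, 1], [0.0045, 0, 0, 0, 0, 0, 1], [0.006, 0, 0, 0, 0, 0, 1]])

```text
time: 5.28
tool_pos: [0.5734, 0.2016, 0.063]
tcp_rot: [0.207, 3.133, 0.003]
wrist_force: [2.1, 0.1, 4.5]
width: 0.0
```

apply_moves(deltas=[[0.002, 0, 5e-05, 0, 0, 0, 1], [0.004, 0, 0.0001, 0, 0, 0, 1], [0.006, 0, 0.0001, 0, 0, 0, 1], [0.008, 0, 0.0001, 0, 0, 0, 1], [0.01, 0, 0.0001, 0, 0, 0, 1]])

```text
time: 5.7
tool_pos: [0.5633, 0.2029, 0.063]
tcp_rot: [0.207, 3.133, 0.003]
wrist_force: [1.8, -0.5, 4.7]
width: 0.0
```

```bash
cat >> h.py <<'E'
def mir(name,z=.063):
    s,im=snap('wrist',name); C=cam('wrist',s); hsv=cv2.cvtColor(im,cv2.COLOR_RGB2HSV)
    k=big((hsv[...,1]<70)&(hsv[...,2]>110)); P=ray(C,k,z)[:,:2]*1000
    a=np.radians(-7.45); ex=np.array([np.cos(a),np.sin(a)]); ey=np.array([-ex[1],ex[0]]); O=np.array([558.3,205.4])
    X=(P-O)@ex; Y=(P-O)@ey
    print('front edge chest x',np.percentile(X,[0,2,10]).round(1),'y',Y.min().round(1),Y.max().round(1),'rect',rect(np.c_[P/1000,P[:,0]]))
    st()
E
python3 -c "
from h import *
mir('w2')"
```

```text
front edge chest x [-68.6 -68.1 -54.4] y -31.8 29.5 rect (array([537.16265869, 207.03369141]), array([94.7, 60.5]), np.float64(-8.14))
5.75 [0.563  0.203  0.0631] [ 0.95 -0.38  5.18] -0.002
```

The mirror follows the fingertip: its front edge is now at chest x ≈ -68. I'll continue sliding.

apply_moves(deltas=[[0.002, 0, 0, 0, 0, 0, 1], [0.004, 0, 0, 0, 0, 0, 1], [0.006, 0, 0, 0, 0, 0, 1], [0.008, 0, 5e-05, 0, 0, 0, 1], [0.01, 0, 5e-05, 0, 0, 0, 1], [0.012, 0, 5e-05, 0, 0, 0, 1]])

```text
time: 6.25
tool_pos: [0.5515, 0.2045, 0.0631]
tcp_rot: [0.206, 3.133, 0.003]
wrist_force: [2.6, -0.1, 6.2]
width: 0.003
```

apply_moves(deltas=[[0.002, 0, 0, 0, 0, 0, 1], [0.004, 0, 0, 0, 0, 0, 1], [0.006, 0, 0, 0, 0, 0, 1], [0.008, 0, 5e-05, 0, 0, 0, 1], [0.01, 0, 5e-05, 0, 0, 0, 1], [0.012, 0, 5e-05, 0, 0, 0, 1]])

```text
time: 6.75
tool_pos: [0.5397, 0.2061, 0.0631]
tcp_rot: [0.206, 3.132, 0.004]
wrist_force: [1.9, -0.5, 4.6]
width: -0.0
```

```bash
python3 -c "
from h import *
mir('w3')"
```

```text
front edge chest x [-92.4 -92.4 -91.1] y -31.6 29.8 rect (array([513.53607178, 210.29429626]), array([94.7, 60.8]), np.float64(-8.19))
6.8 [0.5393 0.2061 0.063 ] [ 1.25 -0.04  5.06] -0.005
```

apply_moves(deltas=[[0.002, 0, 0, 0, 0, 0, 1], [0.004, 0, 0, 0, 0, 0, 1], [0.006, 0, 0, 0, 0, 0, 1], [0.008, 0, 5e-05, 0, 0, 0, 1], [0.01, 0, 5e-05, 0, 0, 0, 1], [0.012, 0, 5e-05, 0, 0, 0, 1], [0.0128, 0, 5e-05, 0, 0, 0, 1], [0.0128, 0, 5e-05, 0, 0, 0, 1]])

```text
time: 7.47
tool_pos: [0.5268, 0.2078, 0.0631]
tcp_rot: [0.206, 3.133, 0.004]
wrist_force: [0.2, -0.5, 6.8]
width: -0.001
```

apply_moves(deltas=[[0, 0, -0.0005, 0, 0, 0, 1], [0, 0, -0.002, 0, 0, 0, 1], [0, 0, -0.01, 0, 0, 0, 1], [0.02, 0, -0.04, 0, 0, 0, 1], [0.04, 0, -0.07, 0, 0, 0, 1], [0.04, 0, -0.07, 0, 0, 0, 1]])

```text
time: 7.97
tool_pos: [0.4865, 0.2139, 0.1371]
tcp_rot: [0.206, 3.131, 0.007]
wrist_force: [1.0, -0.5, 0.5]
width: 0.001
```

```bash
python3 -c "
from h import *
mir('w4')"
```

```text
front edge chest x [-106.3 -105.9  -97.8] y -32.8 29.6 rect (array([498.79037476, 211.89785767]), array([93.2, 61.4]), np.float64(-8.42))
8.02 [0.4871 0.2136 0.1354] [ 0.66  0.14 -1.27] 0.001
```

View pics/w4.png

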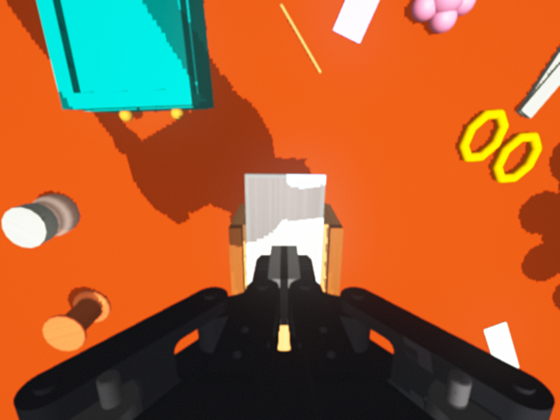

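The mirror's front edge spans (245–326, 174), about 40 mm beyond the deck edge, lying straight. Next I grip it at chest x ≈ -85.

```bash
python3 -c "
from h import *
s=st();print(bot.tcp_to_grasp);plan((.4738,.2151,.1355),-7.9);plan((.4738,.2151,.038),-7.9)"
```

```text
8.02 [0.4871 0.2136 0.1354] [ 0.66  0.14 -1.27] 0.001
-0.0187
delta [ 0.0134 -0.0002 -0.0001] [0.0041 0.0043 0.0071]
delta [ 0.0138 -0.0006  0.0974] [0.0041 0.0043 0.0071]
```

apply_moves(deltas=[[0.013, 0, 0, 0, 0, 0, 0], [0.013, 0, 0, 0, 0, 0, 0], [0.013, 0, 0, 0, 0, 0, 0], [0.013, 0, 0, 0, 0, 0, 0], [0.013, 0, 0, 0, 0, 0, 0], [0.013, 0, 0, 0, 0, 0, 0]])

```text
time: 8.52
tool_pos: [0.4738, 0.2142, 0.1317]
tcp_rot: [-0.207, -3.134, -0.002]
wrist_force: [0.7, 0.9, 1.2]
width: 0.845
```

```bash
python3 -c "
from h import *
mir('w5');plan((.4738,.2151,.038),-7.9)"
```

```text
front edge chest x [-106.  -106.  -104.9] y -32.5 29.8 rect (array([508.0854187 , 210.60876465]), array([111.3,  61.4]), np.float64(-8.58))
8.57 [0.4739 0.2142 0.1318] [-0.13  0.31 -0.52] 0.926
delta [0.0002 0.0008 0.0938] [ 0.0012 -0.0002  0.0059]
```

View pics/w5.png

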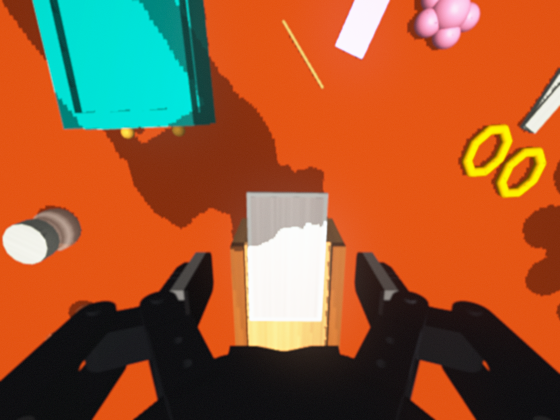

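apply_moves(deltas=[[0.0004, 0.0012, 0.02, 0, 0, 0.0147, 0], [0.0004, 0.0012, 0.045, 0, 0, 0.0147, 0], [0.0004, 0.0012, 0.07, 0, 0, 0.0147, 0], [0.0004, 0.0012, 0.088, 0, 0, 0.0147, 0], [0.0004, 0.0012, 0.0938, 0, 0, 0.0147, 0], [0.0004, 0.0012, 0.0938, 0, 0, 0.0147, 0], [0.0004, 0.0012, 0.0938, 0, 0, 0.0147, 0]])

```text
time: 9.15
tool_pos: [0.4741, 0.2159, 0.0388]
tcp_rot: [0.23, 3.132, 0.003]
wrist_force: [-0.1, 0.6, 0.4]
width: 1.002
```

```bash
python3 -c "
from h import *
mir('w6')"
```

```text
front edge chest x [-106.6 -106.6 -106.4] y -31.7 29.3 rect (array([482.50708008, 214.35328674]), array([60.6, 60.6]), np.float64(81.61))
9.2 [0.4748 0.2161 0.0396] [ 0.8  -1.66  1.45] 1.002
```

View pics/w6.png

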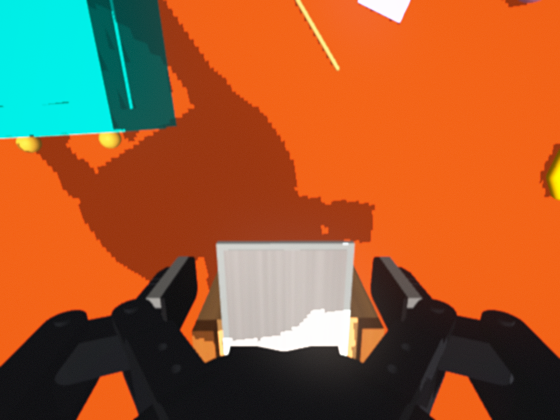

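The overhanging end (cols 217–355, row 242) is centred between the pads, so I close now.

apply_moves(deltas=[[0, 0, 0, 0, 0, 0, 0.25], [0, 0, 0, 0, 0, 0, 0.35], [0, 0, 0, 0, 0, 0, 0.5], [0, 0, 0, 0, 0, 0, 1], [0, 0, 0, 0, 0, 0, 1], [0, 0, 0, 0, 0, 0, 1]], squeeze=40)

```text
time: 9.7
tool_pos: [0.4749, 0.2162, 0.0399]
tcp_rot: [0.229, 3.13, 0.004]
wrist_force: [-0.6, 0.5, 5.5]
width: 0.684
```

apply_moves(deltas=[[0, 0, -0.001, 0, 0, 0, 1], [0, 0, -0.003, 0, 0, 0, 1], [0, 0, -0.006, 0, 0, 0, 1], [0, 0, -0.012, 0, 0, 0, 1], [0, 0, -0.02, 0, 0, 0, 1], [0, 0, -0.03, 0, 0, 0, 1], [0, 0, -0.04, 0, 0, 0, 1], [0, 0, -0.04, 0, 0, 0, 1]])

```text
time: 10.37
tool_pos: [0.4757, 0.2165, 0.0816]
tcp_rot: [0.229, 3.128, 0.006]
wrist_force: [-0.1, 0.2, -0.3]
width: 0.684
```

```bash
python3 -c "
from h import *
st(); s,im=snap('wrist','w7'); a=im; s,b=snap('side','s7')
cv2.imwrite('pics/v7.png',np.hstack([cv2.resize(a,(400,300)),cv2.resize(b[120:320,60:327],(400,300),interpolation=2)])[:,:,::-1])"
```

```text
10.37 [0.4757 0.2165 0.0816] [-0.14  0.16 -0.28] 0.684
```

View pics/v7.png

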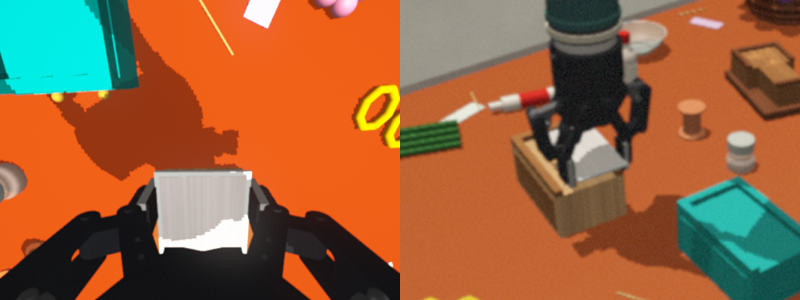

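The mirror is gripped and lifted off the chest. I carry it to a viewpoint beyond the stand to look at the recess.

Run:
```python
from h import *
im=cv2.imread('pics/w7.png'); hsv=cv2.cvtColor(im,cv2.COLOR_BGR2HSV); m=(hsv[...,1]<70)&(hsv[...,2]>110)
f=cam('top');f=210/np.tan(np.radians(70.789/2))
for r in (242,246,250,330,335,340,345):
    c=np.where(m[r,200:370])[0]+200; print(r,c.min(),c.max(), round(f*60/(c.max()-c.min()+1),1))
plan((.62,-.05,.19),-13);plan((.708,-.218,.19),-19)
```

```text
242 216 352 129.4
246 216 352 129.4
250 215 353 127.6
330 222 346 141.9
335 222 346 141.9
340 222 345 143.0
345 223 345 144.2
delta [-0.183  -0.2417 -0.1105] [0.003  0.0025 0.0805]
delta [-0.2946 -0.395  -0.1107] [0.0031 0.0023 0.1852]
```

apply_moves(deltas=[[0, 0, -0.01, 0, 0, 0, 1], [0, 0, -0.03, 0, 0, 0, 1], [0, 0, -0.055, 0, 0, 0, 1], [0, 0, -0.08, 0, 0, 0, 1], [0, 0, -0.1, 0, 0, 0, 1], [0, 0, -0.108, 0, 0, 0, 1], [0, 0, -0.108, 0, 0, 0, 1]])

```text
time: 11.05
tool_pos: [0.4751, 0.2162, 0.1893]
tcp_rot: [0.229, 3.128, 0.006]
wrist_force: [-0.0, 0.2, 0.3]
width: 0.685
```

Run:
```python
from h import *
st();plan((.59,0,.19),-13);plan((.708,-.218,.19),-19)
```

```text
11.05 [0.4751 0.2162 0.1893] [-0.01  0.21  0.33] 0.685
delta [-0.1452 -0.1971 -0.0009] [0.0044 0.0046 0.0805]
delta [-0.2937 -0.3955 -0.001 ] [0.0046 0.0044 0.1852]
```

apply_moves(deltas=[[-0.008, -0.011, 0, 0, 0, 0.005, 1], [-0.022, -0.03, 0, 0, 0, 0.014, 1], [-0.04, -0.054, 0, 0, 0, 0.025, 1], [-0.06, -0.081, 0, 0, 0, 0.038, 1], [-0.08, -0.108, 0, 0, 0, 0.05, 1], [-0.1, -0.135, 0, 0, 0, 0.063, 1], [-0.12, -0.162, 0, 0, 0, 0.076, 1], [-0.14, -0.189, 0, 0, 0, 0.088, 1]])

```text
time: 11.72
tool_pos: [0.5836, 0.0066, 0.1839]
tcp_rot: [-0.368, -3.117, -0.002]
wrist_force: [0.8, 0.6, -0.3]
width: 0.685
```

Run:
```python
from h import *
st();plan((.708,-.218,.19),-19)
```

```text
11.72 [0.5836 0.0066 0.1839] [ 0.75  0.61 -0.28] 0.685
delta [-0.1733 -0.1895 -0.0069] [ 0.0009 -0.0033  0.0966]
```

apply_moves(deltas=[[-0.022, -0.024, -0.001, 0, 0, 0.012, 1], [-0.046, -0.05, -0.002, 0, 0, 0.026, 1], [-0.07, -0.077, -0.003, 0, 0, 0.04, 1], [-0.094, -0.103, -0.004, 0, 0, 0.053, 1], [-0.118, -0.129, -0.005, 0, 0, 0.066, 1], [-0.142, -0.155, -0.006, 0, 0, 0.08, 1], [-0.16, -0.175, -0.006, 0, 0, 0.09, 1], [-0.172, -0.188, -0.006, 0, 0, 0.0966, 1]])

```text
time: 12.38
tool_pos: [0.7079, -0.2175, 0.1889]
tcp_rot: [-0.521, -3.095, -0.002]
wrist_force: [0.2, 1.0, -0.4]
width: 0.687
```

apply_moves(deltas=[[0, 0, 0, 0, 0, 0, 1], [0, 0, 0, 0, 0, 0, 1], [0, 0, 0, 0, 0, 0, 1], [0, 0, 0, 0, 0, 0, 1]])

```text
time: 12.72
tool_pos: [0.7072, -0.2133, 0.1909]
tcp_rot: [-0.516, -3.097, -0.004]
wrist_force: [-0.7, -1.4, -0.7]
width: 0.684
```

Run:
```python
from h import *
st(); snap('wrist','w8')
```

```text
12.72 [ 0.7072 -0.2133  0.1909] [-0.74 -1.38 -0.71] 0.684
```

View pics/w8.png

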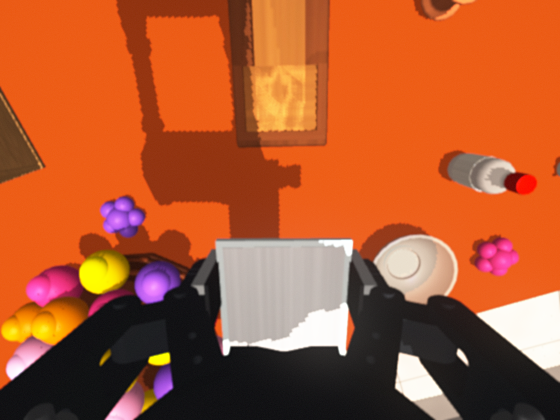

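The stand's far end is visible at row ~146 (cols 236–327), but its near half is out of the picture. I back off 75 mm.

apply_moves(deltas=[[0.015, 0, 0, 0, 0, 0, 1], [0.035, 0, 0, 0, 0, 0, 1], [0.055, 0, 0, 0, 0, 0, 1], [0.07, 0, 0, 0, 0, 0, 1], [0.075, 0, 0, 0, 0, 0, 1], [0.075, 0, 0, 0, 0, 0, 1], [0.075, 0, 0, 0, 0, 0, 1], [0.075, 0, 0, 0, 0, 0, 1]])

```text
time: 13.43
tool_pos: [0.6381, -0.1903, 0.1925]
tcp_rot: [0.516, 3.097, 0.002]
wrist_force: [-0.4, 0.3, -0.7]
width: 0.683
```

Run:
```python
from h import *
st(); s,im=snap('wrist','w9'); np.save('w9.npy',np.r_[s['tool_pos'],s['tcp_rot']])
cv2.imwrite('pics/w9c.png',cv2.resize(im[30:250,200:380],None,fx=2.7,fy=2.7,interpolation=2)[:,:,::-1])
```

```text
13.43 [ 0.6381 -0.1903  0.1925] [-0.43  0.3  -0.65] 0.683
```

View pics/w9c.png

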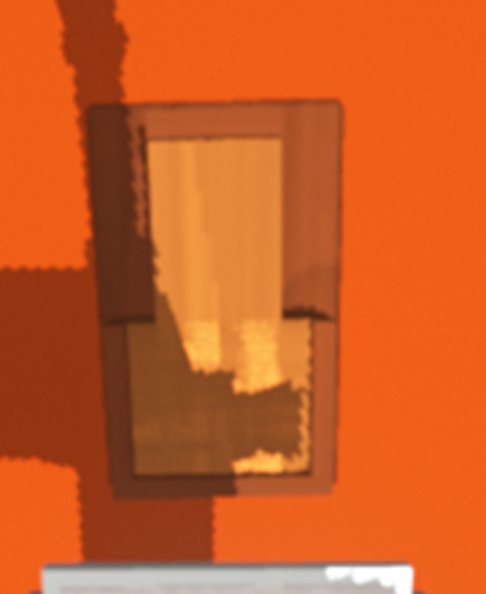

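The crop shows the recess floor: near edge at crop (150,138)–(282,137), far edge (133,475)–(310,473), foot near corners (90,105),(343,100). The camera is almost straight above it.

Run:
```python
from h import *
v=np.load('w9.npy'); C=cam('wrist',dict(tool_pos=v[:3],tcp_rot=v[3:]))
px=lambda a: np.array(a)/2.7+[200,30]
F=ray(C,px([[150,138],[282,137],[133,475],[310,473]]),.05)[:,:2]*1000
n,f=(F[0]+F[1])/2,(F[2]+F[3])/2; d=f-n
print('widths',np.linalg.norm(F[0]-F[1]),np.linalg.norm(F[2]-F[3]),'len',np.linalg.norm(d),'yaw',np.degrees(np.arctan2(d[1],d[0])),'centre',(n+f)/2)
for a,b in((0,1),(2,3)): e=F[a]-F[b]; print(np.degrees(np.arctan2(-e[0],e[1]))%180)
B=ray(C,px([[90,105],[343,100]]),.015)[:,:2]*1000; R=ray(C,px([[112,495],[330,493]]),.055)[:,:2]*1000
print('foot',np.linalg.norm(B[0]-B[1]),B.mean(0),'rim',np.linalg.norm(R[0]-R[1]),R.mean(0))
for q in (B[0]-B[1],R[0]-R[1],R.mean(0)-B.mean(0)): print(np.degrees(np.arctan2(q[1],q[0])))
# top camera check
T=cam('top'); tp=lambda a:(np.array(a)-[350,0])/5+[305,120]
P=ray(T,tp([[398,303],[563,360]]),.015)[:,:2]*1000; Q=ray(T,tp([[487,45],[650,100]]),.055)[:,:2]*1000
print('top',P.mean(0),Q.mean(0))
```

```text
widths 43.55637344633039 65.69204934252693 len 115.65263351379254 yaw -18.088141050617768 centre [ 592.80295388 -178.22807543]
161.51123700602074
161.76261095172347
foot 92.70640168611612 [ 522.72004769 -155.28101053] rim 80.07768480358536 [ 653.57689432 -198.35196934]
-107.85234568806807
-108.36150963707652
-18.2187340961257
top [ 519.20265336 -158.34784124] [ 652.04995937 -196.6582301 ]
```

Run:
```python
from h import *
v=np.load('w9.npy'); s=dict(tool_pos=v[:3],tcp_rot=v[3:]); C=cam('wrist',s)
im=cv2.imread('pics/w9.png'); hsv=cv2.cvtColor(im,cv2.COLOR_BGR2HSV); m=(hsv[...,1]<70)&(hsv[...,2]>110)
k=big(m[225:255,190:380])+[190,225]; R=Ro.from_rotvec(v[3:])
P=R.inv().apply(ray(C,k,v[2]+.0231)-v[:3])*1000
y=P[:,1]; print('front x',[round(P[(y>a)&(y<a+8),0].max(),1) for a in (-28,-14,0,10,20)],'y',y.min().round(1),y.max().round(1))
a=np.radians(-18.2); ex=np.array([np.cos(a),np.sin(a)]); ey=np.array([-ex[1],ex[0]])
tcp=np.array([.5927,-.1783])+.0356*-ex   # tool x = -ex ; centre lies at tool x -35.6 => tcp = centre - 35.6*ex
print(tcp, R.as_matrix()[:,2])
for z in (.12,.06,.05+.0015-.0216): plan((*tcp,z),-18.2)
```

```text
Traceback (most recent call last):
ValueError: zero-size array to reduction operation maximum which has no identity
```

Run:
```python
from h import *
v=np.load('w9.npy'); s=dict(tool_pos=v[:3],tcp_rot=v[3:]); C=cam('wrist',s)
im=cv2.imread('pics/w9.png'); hsv=cv2.cvtColor(im,cv2.COLOR_BGR2HSV); m=(hsv[...,1]<70)&(hsv[...,2]>110)
k=big(m[225:255,190:380])+[190,225]; R=Ro.from_rotvec(v[3:])
P=R.inv().apply(ray(C,k,v[2]+.0231)-v[:3])*1000
print(P[:,:2].round(1)[::max(1,len(P)//12)].tolist(),P.max(0),P.min(0))
a=np.radians(-18.2); ex=np.array([np.cos(a),np.sin(a)])
tcp=np.array([.5927,-.1783])-.0356*ex
print(tcp, R.as_matrix()[:,2])
for z in (.12,.06,.05+.0015-.0216): plan((*tcp,z),-18.2)
```

```text
[[22.0, -29.0], [21.6, -29.4], [21.6, -29.9], [21.1, -30.3], [17.3, -30.6], [16.8, -31.0], [14.9, -31.2], [14.9, 29.1], [16.4, 29.0], [16.9, 29.4], [17.3, 28.9], [21.1, 28.7], [21.6, 28.2], [22.0, 28.2]] [ 22.04814944  29.39918315 -23.07187187] [ 14.92104545 -31.17251198 -23.18989646]
[ 0.55888099 -0.16718088] [ 0.00214752  0.00118249 -0.99999699]
delta [ 0.0826 -0.0039  0.0722] [ 0.0018  0.0014 -0.013 ]
delta [ 0.0827 -0.004   0.1322] [ 0.0018  0.0014 -0.013 ]
delta [ 0.0827 -0.0041  0.1623] [ 0.0018  0.0014 -0.013 ]
```

apply_moves(deltas=[[0.015, -0.001, 0.01, 0, 0, -0.004, 1], [0.04, -0.002, 0.03, 0, 0, -0.008, 1], [0.065, -0.003, 0.055, 0.001, 0.001, -0.012, 1], [0.08, -0.0034, 0.08, 0.0018, 0.0014, -0.013, 1], [0.082, -0.0034, 0.1, 0.0018, 0.0014, -0.013, 1], [0.082, -0.0034, 0.115, 0.0018, 0.0014, -0.013, 1], [0.082, -0.0034, 0.12, 0.0018, 0.0014, -0.013, 1], [0.082, -0.0034, 0.12, 0.0018, 0.0014, -0.013, 1]])

```text
time: 14.15
tool_pos: [0.5579, -0.1665, 0.0702]
tcp_rot: [-0.497, -3.098, -0.001]
wrist_force: [0.8, 0.3, -0.3]
width: 0.682
```

apply_moves(deltas=[[0, 0, 0, 0, 0, 0, 1], [0, 0, 0, 0, 0, 0, 1], [0, 0, 0, 0, 0, 0, 1], [0, 0, 0, 0, 0, 0, 1]])

```text
time: 14.48
tool_pos: [0.5599, -0.1671, 0.0733]
tcp_rot: [0.497, 3.101, -0.0]
wrist_force: [-0.0, -0.3, -0.9]
width: 0.685
```

Run:
```python
from h import *
st(); plan((.5592,-.1671,.045),-18.2)
s,a=snap('wrist','w10'); s,b=snap('top','t10')
cv2.imwrite('pics/v10.png',np.hstack([cv2.resize(a[170:400,130:440],(400,297),interpolation=2),cv2.resize(b[110:210,290:390],(297,297),interpolation=2)])[:,:,::-1])
```

```text
14.48 [ 0.5599 -0.1671  0.0733] [-0.02 -0.34 -0.93] 0.685
delta [ 0.0007 -0.0002  0.0283] [-0.      0.0013 -0.0003]
```

View pics/v10.png

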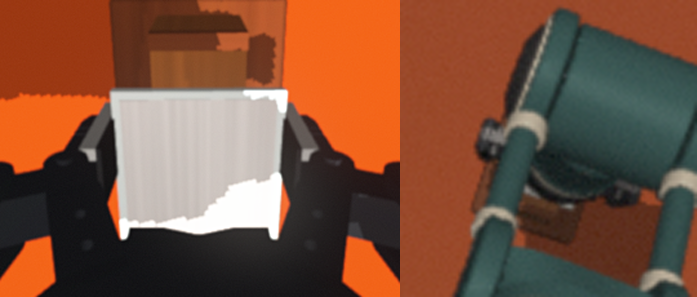

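The plate is laterally centred on the stand's near rim (pedestal mid col ~198, plate mid ~199 in the crop). I lower it.

apply_moves(deltas=[[0.0007, 0, 0.008, 0, 0.0013, 0, 1], [0.0007, 0, 0.018, 0, 0.0013, 0, 1], [0.0007, 0, 0.026, 0, 0.0013, 0, 1], [0.0007, 0, 0.0283, 0, 0.0013, 0, 1], [0.0007, 0, 0.0283, 0, 0.0013, 0, 1], [0.0007, 0, 0.0283, 0, 0.0013, 0, 1]])

```text
time: 15.08
tool_pos: [0.5574, -0.1663, 0.0429]
tcp_rot: [-0.497, -3.098, -0.001]
wrist_force: [-0.2, -0.2, -1.0]
width: 0.685
```

Run:
```python
from h import *
s=st(); plan((.5592,-.1671,.0345),-18.2)
s,im=snap('wrist','w11'); C=cam('wrist',s)
# expected stand near rim outer-top edge, predicted pixels, plus mirror front edge
a=np.radians(-18.2); ex=np.array([np.cos(a),np.sin(a)]); ey=np.array([-ex[1],ex[0]]); c=np.array([.5927,-.1783])
for X,Y,z in((-.0655,-.022,.055),(-.0655,.022,.055),(-.055,.03,.069),(-.055,-.03,.069)): print(proj(C,np.r_[c+X*ex+Y*ey,z]).round(1))
g=im[...].astype(int); print([ (r,im[r,283].tolist()) for r in range(195,250,4)])
```

```text
15.08 [ 0.5574 -0.1663  0.0429] [-0.17 -0.25 -1.02] 0.685
delta [-0.002  -0.0002  0.0084] [ 0.     -0.0039 -0.0004]
[[237.5 217.1]]
[[332.4 217.2]]
[[355.2 250.8]]
[[214.9 250.7]]
[(195, [96, 48, 29]), (199, [78, 44, 23]), (203, [78, 44, 25]), (207, [78, 45, 25]), (211, [77, 46, 26]), (215, [64, 35, 25]), (219, [106, 55, 34]), (223, [106, 54, 35]), (227, [110, 57, 38]), (231, [110, 60, 38]), (235, [145, 84, 47]), (239, [124, 122, 119]), (243, [215, 217, 211]), (247, [203, 198, 194])]
```

apply_moves(deltas=[[0, 0, 0, 0, 0, 0, 1], [0, 0, 0, 0, 0, 0, 1], [0, 0, 0, 0, 0, 0, 1], [0, 0, 0, 0, 0, 0, 1]])

```text
time: 15.47
tool_pos: [0.5582, -0.1665, 0.0441]
tcp_rot: [-0.497, -3.1, -0.0]
wrist_force: [0.4, -1.5, -1.2]
width: 0.686
```

Run:
```python
from h import *
s=st(); plan((.5592,-.1671,.034),-18.2)
s,im=snap('wrist','w12'); C=cam('wrist',s)
hsv=cv2.cvtColor(im,cv2.COLOR_RGB2HSV); m=(hsv[...,1]<70)&(hsv[...,2]>90)
cols=range(230,341,10); r=np.array([np.where(m[225:260,c])[0].min()+225 for c in cols]); print(r)
P=ray(C,[[283,np.median(r)]],s['tool_pos'][2]+.0201)[0][:2]  # lower front edge (face bottom)
a=np.radians(-18.2); ex=np.array([np.cos(a),np.sin(a)]); ey=np.array([-ex[1],ex[0]]); c=np.array([.5927,-.1783])
print('front edge stand x,y mm',((P-c)@ex*1000).round(1))
row=np.where(m[246,190:380])[0]+190; L=ray(C,[[row.min(),246],[row.max()+1,246]],s['tool_pos'][2]+.0231)[:,:2]-c; print('side y',(L@ey*1000).round(1))
```

```text
15.47 [ 0.5582 -0.1665  0.0441] [ 0.41 -1.49 -1.17] 0.686
delta [-0.0011 -0.0003  0.0101] [-0.     -0.0018 -0.0003]
[238 239 239 239 239 238 238 238 238 238 238 238]
front edge stand x,y mm -57.6
side y [-30.5  29.7]
```

apply_moves(deltas=[[-0.001, 0, 0.003, 0, 0, 0, 1], [-0.0021, 0, 0.005, 0, 0, 0, 1], [-0.0021, 0, 0.007, 0, 0, 0, 1], [-0.0021, 0, 0.008, 0, 0, 0, 1], [-0.0021, 0, 0.008, 0, 0, 0, 1], [-0.0021, 0, 0.008, 0, 0, 0, 1]])

```text
time: 16.02
tool_pos: [0.5597, -0.1671, 0.0354]
tcp_rot: [-0.497, -3.099, -0.001]
wrist_force: [0.1, 0.0, 0.1]
width: 0.684
```

Run:
```python
from h import *
s=st(); plan((.5592,-.1671,.0299),-18.2)
s,im=snap('wrist','w13'); C=cam('wrist',s)
hsv=cv2.cvtColor(im,cv2.COLOR_RGB2HSV); m=(hsv[...,1]<70)&(hsv[...,2]>90)
r=np.array([np.where(m[225:260,c])[0].min()+225 for c in range(230,341,10)]); print(r)
P=ray(C,[[283,np.median(r)]],s['tool_pos'][2]+.0201)[0][:2]
a=np.radians(-18.2); ex=np.array([np.cos(a),np.sin(a)]); c=np.array([.5927,-.1783])
print(((P-c)@ex*1000).round(1))
```

```text
16.02 [ 0.5597 -0.1671  0.0354] [0.12 0.04 0.12] 0.684
delta [ 0.0005 -0.0002  0.0055] [-0.     -0.003  -0.0003]
[238 239 239 239 238 238 238 238 238 238 238 238]
-56.0
```

apply_moves(deltas=[[0, 0, 0.0007, 0, -0.001, 0, 1], [0, 0, 0.0014, 0, -0.002, 0, 1], [0, 0, 0.0021, 0, -0.002, 0, 1], [0, 0, 0.0028, 0, -0.002, 0, 1], [0, 0, 0.0028, 0, -0.002, 0, 1]])

```text
time: 16.48
tool_pos: [0.5598, -0.1671, 0.0327]
tcp_rot: [-0.497, -3.101, -0.0]
wrist_force: [0.0, -0.0, -0.6]
width: 0.684
```

apply_moves(deltas=[[0, 0, 0.0004, 0, 0, 0, 1], [0, 0, 0.0008, 0, 0, 0, 1], [0, 0, 0.0012, 0, 0, 0, 1], [0, 0, 0.0012, 0, 0, 0, 1]])

```text
time: 16.82
tool_pos: [0.5599, -0.1671, 0.0316]
tcp_rot: [-0.497, -3.101, -0.0]
wrist_force: [0.4, 0.6, -0.6]
width: 0.684
```

apply_moves(deltas=[[0, 0, 0.0003, 0, 0, 0, 1], [0, 0, 0.0006, 0, 0, 0, 1], [0, 0, 0.0008, 0, 0, 0, 1], [0, 0, 0.0008, 0, 0, 0, 1]])

```text
time: 17.15
tool_pos: [0.5599, -0.1671, 0.0309]
tcp_rot: [-0.497, -3.102, -0.0]
wrist_force: [-0.8, 0.4, -1.4]
width: 0.686
```

apply_moves(deltas=[[0, 0, 0.0002, 0, 0, 0, 1], [0, 0, 0.0004, 0, 0, 0, 1], [0, 0, 0.0004, 0, 0, 0, 1]])

```text
time: 17.4
tool_pos: [0.56, -0.1671, 0.0305]
tcp_rot: [-0.497, -3.102, -0.0]
wrist_force: [-0.7, 0.7, -0.3]
width: 0.687
```

apply_moves(deltas=[[0, 0, 0.0002, 0, 0, 0, 1], [0, 0, 0.0004, 0, 0, 0, 1], [0, 0, 0.0004, 0, 0, 0, 1]])

```text
time: 17.65
tool_pos: [0.56, -0.1671, 0.0305]
tcp_rot: [-0.497, -3.102, -0.0]
wrist_force: [-1.6, -0.1, 2.9]
width: 0.682
```

apply_moves(deltas=[[0, 0, 0.0002, 0, 0, 0, 1], [0, 0, 0.0003, 0, 0, 0, 1], [0, 0, 0.0003, 0, 0, 0, 1]])

```text
time: 17.9
tool_pos: [0.56, -0.1671, 0.0304]
tcp_rot: [-0.497, -3.102, -0.0]
wrist_force: [-2.9, 0.7, 6.2]
width: 0.686
```

Contact at the expected floor height, about 6 N. I release.

apply_moves(deltas=[[0, 0, -0.0001, 0, 0, 0, 0.28], [0, 0, -0.0001, 0, 0, 0, 0.25], [0, 0, -0.0001, 0, 0, 0, 0.2], [0, 0, -0.0001, 0, 0, 0, 0.1], [0, 0, -0.0001, 0, 0, 0, 0], [0, 0, -0.0001, 0, 0, 0, 0], [0, 0, -0.0001, 0, 0, 0, 0]])

```text
time: 18.48
tool_pos: [0.5599, -0.1671, 0.0298]
tcp_rot: [-0.497, -3.101, -0.0]
wrist_force: [-0.1, 0.4, -0.5]
width: 1.0
```

apply_moves(deltas=[[0, 0, -0.004, 0, 0, 0, 0], [0, 0, -0.012, 0, 0, 0, 0], [0, 0, -0.025, 0, 0, 0, 0], [0, 0, -0.045, 0, 0, 0, 0], [0, 0, -0.07, 0, 0, 0, 0], [0, 0, -0.1, 0, 0, 0, 0], [0, 0, -0.12, 0, 0, 0, 0], [0, 0, -0.12, 0, 0, 0, 0]])

```text
time: 19.15
tool_pos: [0.5642, -0.1685, 0.1577]
tcp_rot: [0.496, 3.091, -0.003]
wrist_force: [0.9, -0.2, 0.9]
width: 0.999
```

Run:
```python
from h import *
s=st(); s,im=snap('wrist','w14'); C=cam('wrist',s)
hsv=cv2.cvtColor(im,cv2.COLOR_RGB2HSV); k=big((hsv[...,1]<70)&(hsv[...,2]>110)); P=ray(C,k,.053)
a=np.radians(-18.2); ex=np.array([np.cos(a),np.sin(a)]); ey=np.array([-ex[1],ex[0]]); c=np.array([.5927,-.1783])
print(rect(P),'x',((P[:,:2]-c)@ex*1000).min().round(1),((P[:,:2]-c)@ex*1000).max().round(1),'y',((P[:,:2]-c)@ey*1000).min().round(1),((P[:,:2]-c)@ey*1000).max().round(1))
s,b=snap('side','s14')
cv2.imwrite('pics/v14.png',np.hstack([cv2.resize(im[60:360,140:420],(373,400)),cv2.resize(b[130:220,250:350],(400,360),interpolation=2)[:,:] if 0 else cv2.resize(b[120:220,250:350],(400,400),interpolation=2)])[:,:,::-1])
```

```text
19.15 [ 0.5642 -0.1685  0.1577] [ 0.92 -0.2   0.87] 0.999
(array([ 591.82476807, -178.27749634]), array([111.8,  61.8]), np.float64(-17.94)) x -56.8 55.0 y -31.3 30.6
```

View pics/v14.png

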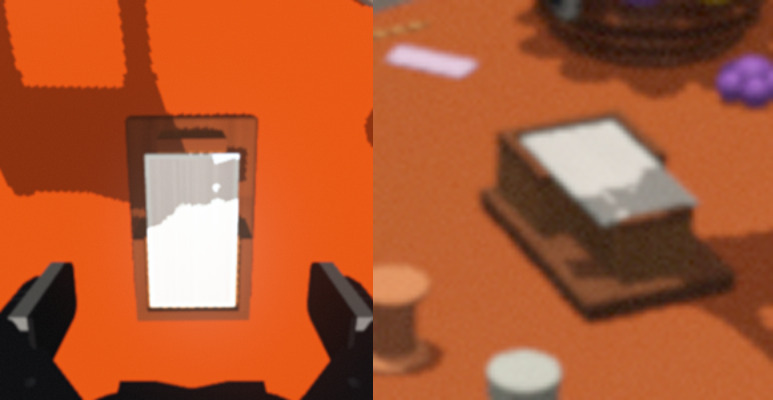

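The mirror lies inside the rims in the wrist view, with the near rim visible beyond it. I'll check numerically that it is flat.

Run:
```python
from h import *
im=cv2.imread('pics/w14.png'); hsv=cv2.cvtColor(im,cv2.COLOR_BGR2HSV); m=(hsv[...,1]<70)&(hsv[...,2]>110)
k=big(m); q=cv2.boxPoints(cv2.minAreaRect(k)); lo,hi=k[:,1].min(),k[:,1].max()
W={}
for n,a,b in(('near',lo+4,lo+16),('far',hi-16,hi-4)):
    w=[]
    for r in range(a,b): c=np.where(m[r,200:360])[0]; w.append(c.max()-c.min()+1)
    s=status.read_state(); f=295.6; zc=f*60/np.mean(w); r=(a+b)/2; y=(r-206.9)/f*zc
    print(n,np.mean(w),'height mm',round(s['tool_pos'][2]*1000+142-(.9593*zc-.2825*y),1))
S=cam('side'); im=cv2.imread('pics/s14.png'); hsv=cv2.cvtColor(im,cv2.COLOR_BGR2HSV)
w=np.zeros((420,560),bool); w[140:185,270:340]=1
k=big(w&(hsv[...,1]<75)&(hsv[...,2]>90)); print('side corners',cv2.approxPolyDP(cv2.convexHull(k),2,True)[:,0].tolist())
a=np.radians(-18.1); ex=np.array([np.cos(a),np.sin(a)]); ey=np.array([-ex[1],ex[0]]); c=np.array([.5918,-.1783])
for z in(.053,.058): print(z,[proj(S,np.r_[c+X*ex+Y*ey,z])[0].round(1).tolist() for X in(-.055,.055) for Y in(-.03,.03)])
# bystanders before/after
a,b=cv2.imread('pics/side0.png'),cv2.imread('pics/s14.png')
for n,(x0,y0,x1,y1) in dict(spool=(240,180,270,218),jar=(272,203,303,240),glue=(198,135,224,185)).items(): print(n,np.abs(a[y0:y1,x0:x1].astype(int)-b[y0:y1,x0:x1]).mean().round(1))
```

```text
near 72.08333333333333 height mm 53.3
far 65.0 height mm 52.0
side corners [[287, 154], [310, 150], [329, 171], [307, 176]]
0.053 [[331.4, 171.1], [307.3, 175.9], [309.7, 151.0], [287.0, 155.1]]
0.058 [[331.5, 169.1], [307.4, 173.9], [309.8, 149.2], [287.0, 153.2]]
spool 11.0
jar 12.0
glue 12.2
```

Run:
```python
from h import *
a,b=[cv2.imread(f'pics/{n}.png') for n in('side0','s14')]
print('bare table',np.abs(a[300:340,350:400].astype(int)-b[300:340,350:400]).mean().round(1))
ga,gb=[cv2.cvtColor(i,6).astype(np.float32) for i in(a,b)]
for n,(x0,y0,x1,y1) in dict(spool=(235,175,275,223),jar=(267,198,308,245),glue=(193,130,229,190)).items(): print(n,cv2.phaseCorrelate(ga[y0:y1,x0:x1],gb[y0:y1,x0:x1]))
st(); print(job.finish_job())
```

```text
bare table 11.2
spool ((0.08966359763370235, -0.07805521381938618), 0.986264119297266)
jar ((0.492343562947795, -0.02565778048997558), 1.001852360257396)
glue ((-0.016945926492088148, 0.17239668782961104), 0.9285574555397034)
19.25 [ 0.5613 -0.1676  0.1527] [-0.82 -0.7  -0.51] 0.996
the job is handed in; nothing more can be done
None
```

I finished the job and handed it in at about 19 s: the mirror lies flat in the stand's recess. No verdict was reported.

- **Slide:** I pressed with closed fingers and slid the mirror about 53 mm, to an overhang of about 40 mm. The press read about 4–7 N wherever I read it.
- **Grip and placing:** I took it by the two sides of the overhanging end at 40 N and lifted it level. I lowered it in small steps until it touched down at about 6 N, then released it and backed straight off.

**Last checks:**
- **Position:** the mirror's centre is about 1 mm from the recess centre, measured with the wrist camera. Its yaw is -17.9° against -18.2° for the stand.
- **Flatness:** its top surface is 53.3 mm up at the near end and 52.0 mm at the far end, against 53 mm expected. The side camera agrees that it lies at floor height, not on the rim.
- **Bystanders:** the spool, jar and glue bottle show at most 0.5 px of shift, which is within image noise.
- **Weakest margin:** the near end sits close to the near rim, at x = -56.8 mm with the rim at -57.5 mm. It is still inside.

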